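# Fetch the cup from behind the glaze jars

### The job

The white cup is boxed in by three glaze jars in the cardboard box: leave it where it stands while you move all three jars into the grey side tray, then take the cup out and set it upright in the middle of the green banding wheel. Only after that, put each jar back in the cardboard box, standing fully on the test tile of its own colour (not necessarily the tile it came from). Do not tip anything over, and let go of everything.

Things in the scene. Friction and masses are not known exactly. Their poses are not given: they have to be found in the camera images.
- jar_blue_mid (a point): blue glaze jar: closed upright jar, pale blue body with a white paper band and a strong blue lid, 51 mm across, 95 mm tall, about 0.22 kg. This point is on its axis half-way up (47.5 mm above its foot), z up. It is round: any grasp direction. It starts on one of the three tiles (any of them).
- jar_red_mid (a point): red glaze jar: closed upright jar, pale red body with a white paper band and a strong red lid, 51 mm across, 95 mm tall, about 0.22 kg. This point is on its axis half-way up (47.5 mm above its foot), z up. It is round: any grasp direction. It starts on one of the three tiles (any of them).
- jar_yellow_mid (a point): yellow glaze jar: closed upright jar, pale yellow body with a white paper band and a strong yellow lid, 51 mm across, 95 mm tall, about 0.22 kg. This point is on its axis half-way up (47.5 mm above its foot), z up. It is round: any grasp direction. It starts on one of the three tiles (any of them).
- cup_mid (a point): small white unglazed cup, open at the top, 52 mm across the rim (narrower towards the foot), wall 5 mm, 42 mm tall, about 0.09 kg. This point is on its axis half-way up (21 mm above its foot), z up. It stands on the floor of the cardboard box between the three tiles, about 70 mm from the axis of each jar; the jars rise 58 mm above its rim, so a gripper has no room around it until they are gone. It can be gripped across the outside.
- tile_blue: blue test tile: flat square 68 x 68 mm, 5 mm thick, solid blue, fixed on the floor of the cardboard box (the floor is 4 mm above the table), its edges in line with the box. Origin at the centre of its underside; top face 5 mm above it. A jar stands on it at the start and hides its middle; the rim shows.
- tile_red: red test tile: flat square 68 x 68 mm, 5 mm thick, solid red, fixed on the floor of the cardboard box (the floor is 4 mm above the table), its edges in line with the box. Origin at the centre of its underside; top face 5 mm above it. A jar stands on it at the start and hides its middle; the rim shows.
- tile_yellow: yellow test tile: flat square 68 x 68 mm, 5 mm thick, solid yellow, fixed on the floor of the cardboard box (the floor is 4 mm above the table), its edges in line with the box. Origin at the centre of its underside; top face 5 mm above it. A jar stands on it at the start and hides its middle; the rim shows.
- tray_in (a point): empty grey plastic side tray, fixed, 210 x 210 mm outside, rim 24 mm above the table, walls 4 mm. This point is the centre of its inner floor, 4 mm above the table; x and y run along its sides, z up. Room for the three jars about 100 mm apart, each to stand flat inside.
- wheel_top (a point): green banding wheel (a potter's turntable that is locked and does not turn), disc of 130 mm diameter with a thin silver ring of 96 mm, fixed. This point is the centre of its flat top, 50 mm above the table, z up.

How it is judged:
On the way, in this order (a step that is already met when the one before it is completed fails the run):
1. all three jars stand released in the grey tray, the cup still where it was (x of jar_blue_mid in the frame of tray_in between -0.08 and 0.08 m and y of jar_blue_mid in the frame of tray_in between -0.08 and 0.08 m and z of each of jar_blue_mid, jar_red_mid, jar_yellow_mid in the frame of tray_in below 0.055 m and angle between each of jar_blue_mid, jar_red_mid, jar_yellow_mid's own z axis and vertical below 0.15 rad and linear speed of each of jar_blue, jar_red, jar_yellow below 0.02 m/s and contact force between the fingers and jar_blue below 0.2 N and x of jar_red_mid in the frame of tray_in between -0.08 and 0.08 m and y of jar_red_mid in the frame of tray_in between -0.08 and 0.08 m and contact force between the fingers and jar_red below 0.2 N and x of jar_yellow_mid in the frame of tray_in between -0.08 and 0.08 m and y of jar_yellow_mid in the frame of tray_in between -0.08 and 0.08 m and contact force between the fingers and jar_yellow below 0.2 N and distance of cup_mid from where it was at the start of the episode below 0.02 m), for 0.2 s.
2. the cup stands released in the middle of the wheel, the three jars still in the tray (horizontal distance between cup_mid and wheel_top below 0.015 m and z of cup_mid in the frame of wheel_top between 0.015 and 0.027 m and angle between each of cup_mid, jar_blue_mid, jar_red_mid, jar_yellow_mid's own z axis and vertical below 0.15 rad and linear speed of each of cup, jar_blue, jar_red, jar_yellow below 0.02 m/s and contact force between the fingers and cup below 0.2 N and x of jar_blue_mid in the frame of tray_in between -0.08 and 0.08 m and y of jar_blue_mid in the frame of tray_in between -0.08 and 0.08 m and z of each of jar_blue_mid, jar_red_mid, jar_yellow_mid in the frame of tray_in below 0.055 m and contact force between the fingers and jar_blue below 0.2 N and x of jar_red_mid in the frame of tray_in between -0.08 and 0.08 m and y of jar_red_mid in the frame of tray_in between -0.08 and 0.08 m and contact force between the fingers and jar_red below 0.2 N and x of jar_yellow_mid in the frame of tray_in between -0.08 and 0.08 m and y of jar_yellow_mid in the frame of tray_in between -0.08 and 0.08 m and contact force between the fingers and jar_yellow below 0.2 N), for 0.2 s.
At the end, for the whole second after the job is handed in: The cup stands upright, released and at rest on the wheel, its axis within 15 mm of the wheel's centre; each jar stands upright, released and at rest on the tile of its own colour, its axis within 14 mm of the tile's centre (horizontal distance between cup_mid and wheel_top below 0.015 m and z of cup_mid in the frame of wheel_top between 0.015 and 0.027 m and angle between each of cup_mid, jar_blue_mid, jar_red_mid, jar_yellow_mid's own z axis and vertical below 0.15 rad and linear speed of each of cup, jar_blue, jar_red, jar_yellow below 0.02 m/s and contact force between the fingers and cup below 0.2 N and horizontal distance between jar_blue_mid and tile_blue below 0.014 m and z of jar_blue_mid in the frame of tile_blue between 0.046 and 0.058 m and contact force between the fingers and jar_blue below 0.2 N and horizontal distance between jar_red_mid and tile_red below 0.014 m and z of jar_red_mid in the frame of tile_red between 0.046 and 0.058 m and contact force between the fingers and jar_red below 0.2 N and horizontal distance between jar_yellow_mid and tile_yellow below 0.014 m and z of jar_yellow_mid in the frame of tile_yellow between 0.046 and 0.058 m and contact force between the fingers and jar_yellow below 0.2 N); the robot touches nothing.
It fails at once if a jar or the cup is tipped over (more than about 40 degrees) (angle between any of jar_blue_mid, jar_red_mid, jar_yellow_mid, cup_mid's own z axis and vertical above 0.7 rad).
It also fails if it takes over 144 s, if anything falls off the work surface, if the arm or the gripper's body presses on something with over 40 N, if the wrist force passes 120 N, or if a joint passes its speed limit or range.

### The arm

A 7-joint arm with a two-finger parallel gripper is mounted at the origin on the work surface. World frame = base frame: x ahead of the robot, y to its left, z up, the work surface at z = 0. Lengths are in m, angles in rad, forces in N, time in s.
With the tool pointing down it reaches from about 0.4 to 0.85 m from the base axis. Payload 10.4 kg.
Tool frame: the origin (TCP) lies between the finger pads; the fingertips stand 22 mm ahead of it and the grasp point (between the pads) lies 3 mm ahead of it; z points along the fingers, y is the line along which they close (so a half turn about z gives the same grasp; the last joint's range is limited). The gripper opens to 85 mm and grips with 20 to 120 N. Pads are 22 mm wide; open, the fingers measure 114 mm over their backs; the gripper's body (76 mm by 85 mm) begins 54 mm behind the grasp point. The pads swing forward as they close: fully open they stand 13 mm farther back than shut.
Start: joints at [1.169, 0.332, -0.065, 1.46, 0.022, 1.35, -0.088], TCP at [0.231, -0.581, 0.253] pointing down, gripper open.
Joint ranges: [-2.6, 2.6], [-0.5, 2.12], [-1.47, 1.34], [0.16, 2.42], [-1.27, 4.41], [0.06, 2.06], [-2.6, 2.6]. Speed limits (rad/s): [2.22, 2.22, 2.79, 2.79, 3.14, 3.14, 3.14].

### API

Orientations are given as a unit quaternion [x, y, z, w].
In Python, from workcell import manip, camera, ticket, boxes_of, outline_of gives the robot as it stands.
- The arm moves only by the tool carry_out, never from a script. Its argument "deltas" is a list of rows, each a list of 5 numbers: the shift along the tool's x, y, z as a fraction of full scale, then the turn about the tool's z as a fraction of full scale, then the opening, from -1 (shut) to 1 (fully open), so that 0 is half open. In form: [[tx, ty, tz, spin, gripper], ...]. A call has 1 to 20 rows; each row is the pose to reach, as a shift and turn from the pose commanded when the call began, along the tool's axes at that moment; what a row does not reach only later rows make up. Full scale, the value 1, is 150 mm for a shift and 30 degrees for a turn. A row lasts 1/8 s, in which the tool goes at most 62.5 mm and 10.7 degrees, less where a joint would pass 70% of its speed; a pose out of reach is approached as far as the arm can. A call with a number of a shift or a turn outside -1 to 1 is refused whole. A call with a gripper value outside its range is refused whole. The fingers move at their own pace and stop on an object; "force" is the grip in N (left out, the last holds). Time passes only in rows, so rows that repeat a pose let the fingers close. It gives the time, the measured TCP pose, the force, the opening and the grip force at its end, in the units of the state.
- manip.get_obs(): the state, without advancing time (a new reading comes with each control period).
- camera(name): name is "scene" or "top"; returns a dict with "img" (384x512x3 uint8, red, green, blue), "depth" (384x512 float32, m along the optical axis (not along the pixel's ray), 0 where there is no reading), "vertical_fov" (degrees; the focal length in pixels is half the picture's height over the tangent of half this angle, whatever the lens; pixels are square), "cx", "cy" (the principal point, pixels), "R" (3x3) and "t" (3): a world point X has camera coordinates R X + t. Camera axes: x right, y down, z forward; pixel columns grow to the right and rows downward; lengths in m; the calibration is good to about 2 mm. A picture is of the moment at which its call begins.
- ticket.hand_in(): hands the job in; it is judged then, once.
Trained networks look in a picture, given as the dict that the camera call returned (one of the last four; its "shot" number tells which), for a name from the list of things; names that differ only in an ending like _2 or _b are one class to them, and where a whole thing is asked for, a point or a joint stands for the part that bears it (a point fixed in the world has none). Each returns a list of dicts, best first, with "conf" (0 to 1); they miss things now and then, are a little off and sometimes report something else, mostly with a low value. They report only what shows in the picture. A call takes as long as a camera call.
- boxes_of(query, picture): "position" ([x, y, z] in m, in world coordinates, good to about 4 mm: the middle of the surface that is visible of it).
- outline_of(query, picture): "region" (384x512 bool, what is visible of it).
The state is a dict: "clock": time; "joint_pos": joint angles; "joint_velocities": joint speeds; "tau": joint torques, N m; "position": TCP position; "ee_rot": TCP orientation; "ft_force": force on the tool from outside, world axes, zero at the start; "torque": the same for the moment, N m; "grip_width": opening from 0.0 (shut) to 1.0 (fully open); "grasp_force": force on a finger pad.
Only numpy, scipy, OpenCV 4.12 (cv2) and the standard library are available. Lean on these libraries where they do the work, as an engineer would, in place of code of your own. Each camera call takes 0.05 s, during which the arm holds its last target. There are 200 camera calls.

## Working session

There is one attempt and no reset: what is moved stays moved. The work goes in short steps, Python scripts to look and compute and a tool call to move; the robot and the scene stay as the last step left them, time stands still between calls to the robot, and variables do not carry over. Pictures are saved under pics/ and viewed, at most 14 in all, crops included, and the job is handed in when it is done.

Besides the shell and the picture viewer there is one more tool, called after "Request:" by a JSON object that holds its "fn" and its "kwargs". carry_out: Moves the arm, as the interface text tells. Its arguments: {"type":"object","properties":{"deltas":{"type":"array","items":{"type":"array","items":{"type":"number"}}},"force":{"type":"number"}},"required":["deltas"]}

```bash
mkdir -p pics; cat > h.py <<'E'
import numpy as np, cv2
from workcell import manip, camera, ticket, boxes_of, outline_of
def pts(p):
    f=p['img'].shape[0]/2/np.tan(np.radians(p['vertical_fov'])/2)
    v,u=np.mgrid[:384,:512]; z=p['depth']
    c=np.stack([(u-p['cx'])/f*z,(v-p['cy'])/f*z,z],-1)
    return (c-p['t'])@p['R']   # R^T (c-t)
def save(p,n): cv2.imwrite('pics/'+n,p['img'][...,::-1])
E
python3 - <<'E'
from h import *
o=manip.get_obs(); print({k:np.round(v,3) for k,v in o.items()})
for n in ['top','scene']:
    p=camera(n); save(p,n+'0.png'); P=pts(p)
    print(n, -p['R'].T@p['t'])
    for q in ['jar_blue','jar_red','jar_yellow','cup','tile_blue','tile_red','tile_yellow','tray_in','wheel_top','jar_blue_mid','cup_mid']:
        try:
            b=boxes_of(q,p); m=outline_of(q,p)
            print(q,[(np.round(x['position'],3).tolist(),round(x['conf'],2)) for x in b[:2]])
            for x in m[:1]:
                r=x['region']&(p['depth']>0); X=P[r]; print('   ',r.sum(),np.round(X.min(0),3),np.round(X.max(0),3),np.round(np.median(X,0),3))
        except Exception as e: print(q,e)
E
```

```text
{'clock': np.float64(0.0), 'joint_pos': array([ 1.169,  0.333, -0.065,  1.461,  0.022,  1.35 , -0.089]), 'joint_velocities': array([-0.   , -0.   , -0.   , -0.001, -0.   , -0.001, -0.001]), 'tau': array([-0.0000e+00, -6.2544e+01,  4.9000e-02, -3.9161e+01,  1.6000e-02,
        1.0000e-02,  0.0000e+00]), 'position': array([ 0.231, -0.58 ,  0.253]), 'ee_rot': array([ 0.982,  0.188, -0.   , -0.001]), 'ft_force': array([ 0.332,  0.284, -0.405]), 'torque': array([-0.033,  0.048,  0.001]), 'grasp_force': np.float64(0.0), 'grip_width': np.float64(1.0)}
top [ 0.45530226 -0.00673736  1.06020601]
jar_blue it knows: cup_mid, jar_blue_mid, jar_red_mid, jar_yellow_mid, tile_blue, tile_red, tile_yellow, tray_in, wheel_top
jar_red it knows: cup_mid, jar_blue_mid, jar_red_mid, jar_yellow_mid, tile_blue, tile_red, tile_yellow, tray_in, wheel_top
jar_yellow it knows: cup_mid, jar_blue_mid, jar_red_mid, jar_yellow_mid, tile_blue, tile_red, tile_yellow, tray_in, wheel_top
cup it knows: cup_mid, jar_blue_mid, jar_red_mid, jar_yellow_mid, tile_blue, tile_red, tile_yellow, tray_in, wheel_top
tile_blue [([0.
[... 1392 characters left out ...]
8, 0.011], 0.65)]
    182 [0.518 0.283 0.001] [0.589 0.364 0.048] [0.574 0.316 0.01 ]
tile_red []
tile_yellow [([0.561, 0.175, 0.007], 0.67)]
    152 [0.508 0.156 0.004] [0.579 0.225 0.016] [0.565 0.174 0.01 ]
tray_in [([0.526, -0.269, -0.001], 0.69)]
    5298 [ 0.383 -0.374 -0.005] [ 0.636 -0.153  0.031] [ 0.527 -0.265  0.006]
wheel_top [([0.596, -0.016, 0.052], 0.62)]
    1501 [ 0.519 -0.076 -0.   ] [0.649 0.051 0.059] [ 0.592 -0.015  0.051]
jar_blue_mid [([0.563, 0.185, 0.081], 0.73), ([0.591, -0.015, 0.049], 0.45)]
    614 [0.485 0.167 0.003] [0.571 0.237 0.111] [0.56  0.186 0.077]
cup_mid [([0.552, 0.262, 0.034], 0.73)]
    316 [0.497 0.239 0.002] [0.578 0.288 0.052] [0.552 0.264 0.035]
```

```bash
cat >> h.py <<'E'
def hue(p):
    return cv2.cvtColor(p['img'],cv2.COLOR_RGB2HSV).astype(int)
def circ(X):
    (x,y),r=cv2.minEnclosingCircle(X[:,:2].astype(np.float32)); return np.round([x,y,r],4)
E
python3 - <<'E'
from h import *
p=camera('top'); P=pts(p)
for c in 'blue red yellow'.split():
    m=outline_of(f'jar_{c}_mid',p)
    if m:
        r=m[0]['region']&(p['depth']>0); X=P[r]; L=X[X[:,2]>0.095]; print(c,m[0]['conf'],len(L),circ(L),L.mean(0).round(4),((np.percentile(L,1,0)+np.percentile(L,99,0))/2).round(4))
cv2.imwrite('pics/topcrop.png',cv2.resize(p['img'][:, :][...,::-1],(800,600)))
# box walls: points z 0.02-0.09 near
m=(P[...,0]>.35)&(P[...,0]<.7)&(P[...,1]>.08)&(P[...,1]<.45)&(p['depth']>0)
X=P[m]; h=np.histogram(X[:,2],np.arange(0,.13,.005)); print(h[0])
print(manip.get_obs()['clock'])
E
```

```text
blue 0.75 463 [0.5413 0.1933 0.0257] [0.5411 0.1923 0.103 ] [0.541  0.1926 0.1023]
red 0.64 469 [0.5514 0.3324 0.026 ] [0.551  0.3313 0.1028] [0.5515 0.332  0.1015]
yellow 0.94 464 [0.4752 0.2706 0.0255] [0.4752 0.2696 0.1029] [0.4755 0.2703 0.102 ]
[8205 1722  367  390  517   59   54   66  142   89   51   39   41   40
   38   37   42   22   45   87 1157  164    0    0    0]
1.7
```

View pics/topcrop.png

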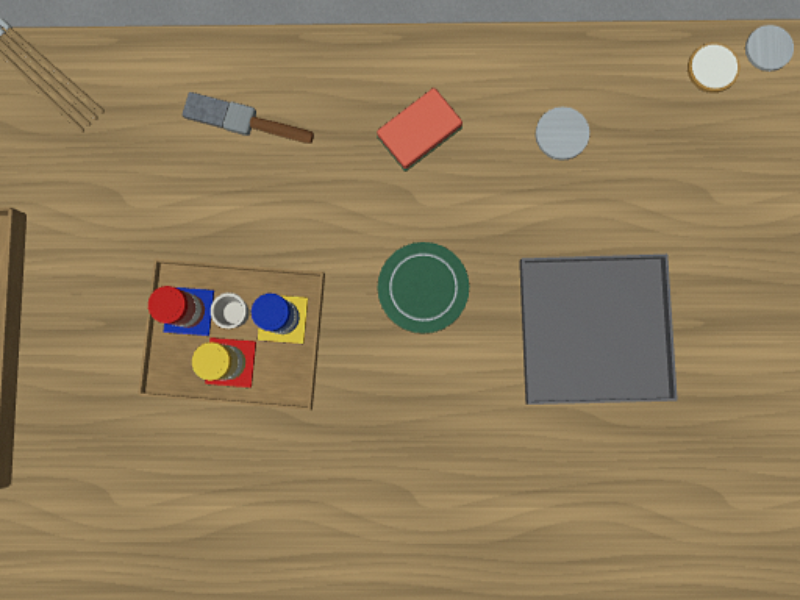

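View pics/scene0.png

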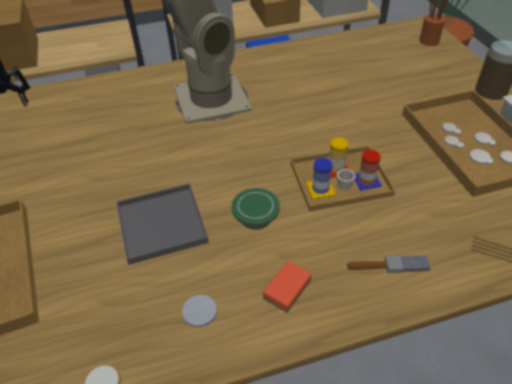

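Request:
{"fn": "carry_out", "kwargs": {"deltas": [[0.45,-0.2,0,-0.33,1],[0.87,-0.37,0,-0.67,1],[0.87,-0.37,0,-1,1],[0.87,-0.37,0,-1,1]], "force": 45}}

```text
clock: 2.2
position: [0.333, -0.48, 0.2535]
ee_rot: [0.9, 0.437, 0.0, 0.0]
ft_force: [0.0, -0.2, 0.2]
grip_width: 0.998
grasp_force: 0.0
```

Request:
{"fn": "carry_out", "kwargs": {"deltas": [[0.4,0.05,0,-0.33,1],[0.94,0.11,0,-0.67,1],[0.94,0.11,0,-1,1],[0.94,0.11,0,-1,1]]}}

```text
clock: 2.7
position: [0.4322, -0.3808, 0.2532]
ee_rot: [0.758, 0.653, -0.0, 0.0]
ft_force: [-0.8, -0.3, 0.7]
grip_width: 1.001
grasp_force: 0.0
```

```bash
python3 - <<'E'
from h import *
from scipy.spatial.transform import Rotation as R
o=manip.get_obs(); print(o['clock'],o['position'].round(4),R.from_quat(o['ee_rot']).as_matrix().round(3).tolist(),o['joint_pos'].round(2))
for n in ['top','scene']:
    p=camera(n); P=pts(p)
    for q,z0,z1 in [('tray_in',.016,.03),('wheel_top',.045,.056)]:
        r=outline_of(q,p)[0]['region']&(p['depth']>0); X=P[r]; X=X[(X[:,2]>z0)&(X[:,2]<z1)]
        print(n,q,len(X),'rect',cv2.minAreaRect(X[:,:2].astype(np.float32)),'circ',circ(X),X.mean(0).round(4))
E
```

```text
2.7 [ 0.4322 -0.3808  0.2532] [[0.148, 0.989, -0.0], [0.989, -0.148, -0.0], [-0.0, -0.0, -1.0]] [ 0.94  0.25 -0.35  1.58  0.09  1.33  0.43]
top tray_in 848 rect ((0.5246933102607727, -0.26274213194847107), (0.21034663915634155, 0.21192172169685364), 1.634459137916565) circ [ 0.5248 -0.2623  0.1472] [ 0.5265 -0.2688  0.0222]
top wheel_top 2542 rect ((0.5807204842567444, -0.012240059673786163), (0.12908093631267548, 0.12132164090871811), 0.205928236246109) circ [ 0.581  -0.0116  0.0649] [ 0.5803 -0.0121  0.0493]
scene tray_in 704 rect ((0.5246036052703857, -0.262349396944046), (0.2207038551568985, 0.210353285074234), 1.3077890872955322) circ [ 0.5261 -0.2608  0.1471] [ 0.538  -0.262   0.0228]
scene wheel_top 1412 rect ((0.5847663879394531, -0.0123453289270401), (0.1279606819152832, 0.13005179166793823), 74.8196792602539) circ [ 0.5833 -0.0133  0.0669] [ 0.5877 -0.0135  0.0515]
```

Request:
{"fn": "carry_out", "kwargs": {"deltas": [[0.4,0.17,0,-0.28,1],[0.8,0.34,0,-0.28,1],[0.936,0.4,0,-0.284,1],[0.936,0.4,0,-0.284,1]]}}

```text
clock: 3.5
position: [0.5128, -0.2482, 0.2534]
ee_rot: [0.705, 0.709, 0.0, 0.0]
ft_force: [-0.1, -0.5, -0.2]
grip_width: 0.998
grasp_force: 0.0
```

Request:
{"fn": "carry_out", "kwargs": {"deltas": [[0.4,0.07,0,0,1],[0.8,0.14,0,0,1],[1,0.19,0,0,1]]}}

```text
clock: 3.88
position: [0.5397, -0.0984, 0.2536]
ee_rot: [0.706, 0.708, 0.0, 0.0]
ft_force: [0.4, -1.1, 0.8]
grip_width: 1.002
grasp_force: 0.0
```

Request:
{"fn": "carry_out", "kwargs": {"deltas": [[0.4,0,0.2,0,1],[0.8,0,0.4,0,1],[1,0,0.4,0,1],[1,0,0.4,0,1]]}}

```text
clock: 4.38
position: [0.5388, 0.0516, 0.1929]
ee_rot: [0.705, 0.709, -0.0, -0.0]
ft_force: [-0.4, -0.1, -1.0]
grip_width: 1.0
grasp_force: 0.0
```

```bash
python3 - <<'E'
from h import *
from scipy.spatial.transform import Rotation as R
o=manip.get_obs(); print(o['clock'],o['position'].round(4),R.from_quat(o['ee_rot']).as_matrix().round(3).tolist(),o['joint_pos'].round(2))
p=camera('top'); P=pts(p)
m=(P[...,0]>.35)&(P[...,0]<.7)&(P[...,1]>.1)&(P[...,1]<.41)&(p['depth']>0)&(P[...,2]>.018)&(P[...,2]<.1)
h=hue(p)
# box rim = brown pixels above table
b=m&(h[...,1]>60)&(h[...,0]<25)&(h[...,2]<140)
X=P[b]; print(len(X),np.percentile(X,[1,50,99],0).round(3).tolist()); save(p,'t1.png')
# jar lids
for c in 'blue red yellow'.split():
    mm=outline_of(f'jar_{c}_mid',p)
    if mm:
        r=mm[0]['region']&(p['depth']>0); L=P[r]; L=L[L[:,2]>0.095]; print(c,len(L),circ(L))
c=outline_of('cup_mid',p)[0]; X=P[c['region']&(p['depth']>0)]; X=X[X[:,2]>.038]; print('cup',len(X),circ(X))
E
```

```text
4.375 [0.5388 0.0516 0.1929] [[-0.006, 1.0, -0.001], [1.0, 0.006, 0.001], [0.001, -0.001, -1.0]] [ 0.39  0.26 -0.65  1.73  0.16  1.21 -0.3 ]
407 [[0.413, 0.15, 0.018], [0.532, 0.31, 0.059], [0.621, 0.392, 0.099]]
blue 360 [0.5267 0.1535 0.0669]
red 452 [0.551  0.3315 0.0253]
yellow 470 [0.4758 0.2702 0.0256]
cup 171 [0.5484 0.2641 0.0261]
```

Request:
{"fn": "carry_out", "kwargs": {"deltas": [[0.4,0.01,0,0,1],[0.8,0.02,0,0,1],[0.94,0.02,0.1,0,1],[0.94,0.02,0.4,0,1],[0.94,0.02,0.6,0,1],[0.94,0.02,0.73,0,1],[0.94,0.02,0.73,0,1],[0.94,0.02,0.73,0,-1],[0.94,0.02,0.73,0,-1],[0.94,0.02,0.73,0,-1],[0.94,0.02,0.73,0,-1],[0.94,0.02,0.73,0,-1],[0.94,0.02,0.73,0,-1]]}}

```text
clock: 6.25
position: [0.5425, 0.1912, 0.0852]
ee_rot: [0.706, 0.708, 0.001, 0.001]
ft_force: [-0.2, -1.3, 6.5]
grip_width: 0.584
grasp_force: 45.7
```

Request:
{"fn": "carry_out", "kwargs": {"deltas": [[0,0,-0.2,0,-1],[0,0,-0.5,0,-1],[0,0,-0.8,0,-1],[-0.3,0,-0.8,0,-1],[-0.65,0,-0.8,0,-1],[-0.9,0,-0.8,0,-1]]}}

```text
clock: 7.0
position: [0.542, 0.0533, 0.2041]
ee_rot: [0.706, 0.708, -0.0, 0.001]
ft_force: [0.1, 0.2, -0.7]
grip_width: 0.578
grasp_force: 47.4
```

Request:
{"fn": "carry_out", "kwargs": {"deltas": [[-0.35,0.05,0,0,-1],[-0.7,0.1,0,0,-1],[-0.9,0.1,0,0,-1]]}}

```text
clock: 7.38
position: [0.5576, -0.0824, 0.2039]
ee_rot: [0.707, 0.707, -0.0, 0.0]
ft_force: [0.2, 0.2, -2.5]
grip_width: 0.583
grasp_force: 47.3
```

Request:
{"fn": "carry_out", "kwargs": {"deltas": [[-0.35,0.05,0,0,-1],[-0.7,0.1,0,0,-1],[-0.9,0.1,0,0,-1],[-0.9,0.1,0,0,-1]]}}

```text
clock: 7.88
position: [0.5724, -0.2173, 0.2035]
ee_rot: [0.707, 0.707, -0.001, 0.0]
ft_force: [0.6, 1.0, -2.8]
grip_width: 0.583
grasp_force: 47.3
```

Request:
{"fn": "carry_out", "kwargs": {"deltas": [[0.03,0.02,0.3,0,-1],[0.03,0.02,0.6,0,-1],[0.03,0.02,0.76,0,-1],[0.03,0.02,0.82,0,-1],[0.03,0.02,0.82,0,-1],[0.03,0.02,0.82,0,1],[0.03,0.02,0.82,0,1],[0.03,0.02,0.82,0,1],[0.03,0.02,0.82,0,1],[0.03,0.02,0.82,0,1],[0.03,0.02,0.6,0,1],[0.03,0.02,0.2,0,1],[0.03,0.02,0,0,1]]}}

```text
clock: 9.5
position: [0.5772, -0.2095, 0.2072]
ee_rot: [0.706, 0.709, 0.001, 0.002]
ft_force: [-0.7, -0.8, 0.2]
grip_width: 1.002
grasp_force: 0.0
```

Request:
{"fn": "carry_out", "kwargs": {"deltas": [[0.4,0,0,0,1],[0.8,0,0,0,1],[0.95,0,0,0,1]]}}

```text
clock: 9.88
position: [0.5755, -0.0623, 0.2043]
ee_rot: [0.704, 0.71, 0.001, -0.0]
ft_force: [-0.1, -0.4, -0.1]
grip_width: 0.998
grasp_force: 0.0
```

```bash
cat > look.py <<'E'
from h import *
import sys
o=manip.get_obs(); print(o['clock'],o['position'].round(4),o['ee_rot'].round(4))
p=camera('top'); P=pts(p); save(p,sys.argv[1]); D=p['depth']>0
for c in 'blue red yellow'.split():
    for x in outline_of(f'jar_{c}_mid',p)[:1]:
        L=P[x['region']&D]; L=L[(L[:,2]>.09)&(L[:,2]<.115)]; print(c,round(x['conf'],2),len(L),circ(L) if len(L) else '')
for x in outline_of('cup_mid',p)[:1]:
    X=P[x['region']&D]; t=X[:,2].max()-.006; X=X[X[:,2]>t]; print('cup',round(x['conf'],2),len(X),t.round(3),circ(X))
h=hue(p); B=D&(P[...,0]>.35)&(P[...,0]<.7)&(P[...,1]>.1)&(P[...,1]<.42)&(P[...,2]<.02)&(h[...,1]>170)
for c,(a,b) in dict(blue=(105,130),red=(-1,5),yellow=(23,35)).items():
    X=P[B&(((h[...,0]>a)&(h[...,0]<b))|((c=='red')&(h[...,0]>174)))]
    if len(X)>20:
        r=cv2.minAreaRect(X[:,:2].astype(np.float32)); print('tile',c,len(X),np.round(r[0],4),np.round(r[1],4),round(r[2],1))
E
python3 look.py t2.png
```

```text
9.875 [ 0.5755 -0.0623  0.2043] [ 7.039e-01  7.103e-01  6.000e-04 -1.000e-04]
blue 0.67 0 
red 0.7 482 [0.5511 0.3322 0.0256]
yellow 0.88 470 [0.4757 0.2705 0.0256]
cup 0.73 81 0.044 [0.5477 0.2637 0.025 ]
tile blue 306 [0.5517 0.3324] [0.0665 0.0664] 85.3
tile red 360 [0.5009 0.3163] [0.1936 0.0852] 62.8
tile yellow 820 [0.5405 0.1936] [0.0671 0.0665] 85.3
```

Request:
{"fn": "carry_out", "kwargs": {"deltas": [[0.4,-0.03,0,0,1],[0.8,-0.07,0,0,1],[0.88,-0.07,0,0,1]]}}

```text
clock: 10.5
position: [0.5641, 0.0683, 0.2041]
ee_rot: [0.704, 0.71, 0.001, -0.0]
ft_force: [0.8, -0.8, -0.5]
grip_width: 1.003
grasp_force: 0.0
```

Request:
{"fn": "carry_out", "kwargs": {"deltas": [[0.4,-0.03,0,0,1],[0.8,-0.07,0,0,1],[0.88,-0.07,0,0,1]]}}

```text
clock: 10.88
position: [0.553, 0.1999, 0.2038]
ee_rot: [0.704, 0.71, 0.0, -0.001]
ft_force: [-0.0, 0.6, -0.3]
grip_width: 1.002
grasp_force: 0.0
```

Request:
{"fn": "carry_out", "kwargs": {"deltas": [[0.4,0,0,0,1],[0.8,0,0,0,1],[0.88,0,0.1,0,1],[0.88,0,0.3,0,1],[0.88,0,0.3,0,1]]}}

```text
clock: 11.5
position: [0.5536, 0.3256, 0.156]
ee_rot: [0.707, 0.707, -0.003, 0.0]
ft_force: [-0.7, -0.5, 0.6]
grip_width: 1.0
grasp_force: 0.0
```

Request:
{"fn": "carry_out", "kwargs": {"deltas": [[0,0,0.05,0,1],[0,0,0.05,0,1]]}}

```text
clock: 11.75
position: [0.5537, 0.3282, 0.1517]
ee_rot: [0.706, 0.708, 0.0, 0.0]
ft_force: [0.0, 0.4, 0.1]
grip_width: 1.0
grasp_force: 0.0
```

Request:
{"fn": "carry_out", "kwargs": {"deltas": [[0.02,-0.015,0.1,0,1],[0.02,-0.015,0.3,0,1],[0.02,-0.015,0.445,0,1],[0.02,-0.015,0.445,0,1],[0.02,-0.015,0.445,0,-1],[0.02,-0.015,0.445,0,-1],[0.02,-0.015,0.445,0,-1],[0.02,-0.015,0.445,0,-1],[0.02,-0.015,0.445,0,-1],[0.02,-0.015,0.445,0,-1]]}}

```text
clock: 13.0
position: [0.5515, 0.3325, 0.0859]
ee_rot: [0.706, 0.708, 0.001, 0.0]
ft_force: [0.5, 0.0, 5.8]
grip_width: 0.586
grasp_force: 46.2
```

Request:
{"fn": "carry_out", "kwargs": {"deltas": [[0,0,-0.2,0,-1],[0,0,-0.5,0,-1],[0,0,-0.8,0,-1],[-0.3,0,-0.8,0,-1],[-0.65,0,-0.8,0,-1],[-0.86,0,-0.8,0,-1]]}}

```text
clock: 13.75
position: [0.5514, 0.1998, 0.2043]
ee_rot: [0.707, 0.708, -0.001, 0.001]
ft_force: [-0.4, -1.0, -1.7]
grip_width: 0.582
grasp_force: 47.4
```

Request:
{"fn": "carry_out", "kwargs": {"deltas": [[-0.35,0.03,0,0,-1],[-0.7,0.07,0,0,-1],[-0.86,0.07,0,0,-1]]}}

```text
clock: 14.12
position: [0.5625, 0.07, 0.2043]
ee_rot: [0.707, 0.707, -0.001, 0.0]
ft_force: [-0.5, 1.0, -1.5]
grip_width: 0.583
grasp_force: 47.4
```

Request:
{"fn": "carry_out", "kwargs": {"deltas": [[-0.35,0.03,0,0,-1],[-0.7,0.07,0,0,-1],[-0.86,0.07,0,0,-1]]}}

```text
clock: 14.5
position: [0.573, -0.0589, 0.2042]
ee_rot: [0.707, 0.707, -0.001, 0.0]
ft_force: [-0.6, -0.1, -1.4]
grip_width: 0.584
grasp_force: 47.3
```

Request:
{"fn": "carry_out", "kwargs": {"deltas": [[-0.35,0,0,0,-1],[-0.7,0,0,0,-1],[-0.86,0,0,0,-1]]}}

```text
clock: 14.88
position: [0.5729, -0.1879, 0.2042]
ee_rot: [0.707, 0.707, -0.001, 0.0]
ft_force: [0.2, 0.1, -1.4]
grip_width: 0.585
grasp_force: 47.3
```

Request:
{"fn": "carry_out", "kwargs": {"deltas": [[-0.35,0,0,0,-1],[-0.7,0,0,0,-1],[-0.86,0,0,0,-1],[-0.86,0,0,0,-1],[-0.86,0,0,0,-1]]}}

```text
clock: 15.5
position: [0.5748, -0.3111, 0.2045]
ee_rot: [0.705, 0.709, 0.0, -0.0]
ft_force: [1.1, 0.2, -2.5]
grip_width: 0.586
grasp_force: 47.4
```

Request:
{"fn": "carry_out", "kwargs": {"deltas": [[0,0,0.3,0,-1],[0,0,0.6,0,-1],[0,0,0.76,0,-1],[0,0,0.82,0,-1],[0,0,0.82,0,-1],[0,0,0.82,0,1],[0,0,0.82,0,1],[0,0,0.82,0,1],[0,0,0.82,0,1],[0,0,0.82,0,1],[0,0,0.6,0,1],[0,0,0.2,0,1],[0,0,0,0,1]]}}

```text
clock: 17.12
position: [0.5753, -0.3131, 0.2082]
ee_rot: [0.706, 0.709, 0.001, 0.002]
ft_force: [-0.3, 0.1, -0.2]
grip_width: 1.002
grasp_force: 0.0
```

Request:
{"fn": "carry_out", "kwargs": {"deltas": [[0.4,-0.05,0,0,1],[0.8,-0.1,0,0,1],[0.97,-0.16,0,0,1]]}}

```text
clock: 17.5
position: [0.5498, -0.1633, 0.205]
ee_rot: [0.704, 0.71, 0.0, 0.0]
ft_force: [-0.8, -0.2, 0.1]
grip_width: 1.0
grasp_force: 0.0
```

Request:
{"fn": "carry_out", "kwargs": {"deltas": [[0.4,-0.05,0,0,1],[0.8,-0.1,0,0,1],[0.97,-0.16,0,0,1]]}}

```text
clock: 17.88
position: [0.5247, -0.0181, 0.2049]
ee_rot: [0.704, 0.71, 0.0, 0.0]
ft_force: [0.7, -0.8, 0.5]
grip_width: 1.002
grasp_force: 0.0
```

Request:
{"fn": "carry_out", "kwargs": {"deltas": [[0.4,-0.05,0,0,1],[0.8,-0.1,0,0,1],[0.97,-0.16,0,0,1],[0.97,-0.16,0,0,1]]}}

```text
clock: 18.38
position: [0.4998, 0.1258, 0.2048]
ee_rot: [0.704, 0.71, 0.0, 0.0]
ft_force: [-1.0, 0.0, 0.5]
grip_width: 1.003
grasp_force: 0.0
```

```bash
python3 look.py t3.png
```

```text
18.375 [0.4998 0.1258 0.2048] [7.041e-01 7.101e-01 2.000e-04 0.000e+00]
blue 0.8 474 [ 0.5761 -0.2064  0.0256]
red 0.74 468 [ 0.5747 -0.3106  0.0255]
yellow 0.34 0
```

Request:
{"fn": "carry_out", "kwargs": {"deltas": [[0.4,-0.07,0,0,1],[0.8,-0.13,0,0,1],[0.965,-0.155,0.1,0,1],[0.965,-0.155,0.2,0,1],[0.965,-0.155,0.3,0,1],[0.965,-0.155,0.3,0,1]]}}

```text
clock: 19.38
position: [0.477, 0.2658, 0.1582]
ee_rot: [0.707, 0.708, -0.001, -0.0]
ft_force: [0.2, -0.2, 0.6]
grip_width: 0.998
grasp_force: 0.0
```

Request:
{"fn": "carry_out", "kwargs": {"deltas": [[0.02,-0.01,0.1,0,1],[0.02,-0.01,0.3,0,1],[0.02,-0.01,0.485,0,1],[0.02,-0.01,0.485,0,1],[0.02,-0.01,0.485,0,-1],[0.02,-0.01,0.485,0,-1],[0.02,-0.01,0.485,0,-1],[0.02,-0.01,0.485,0,-1],[0.02,-0.01,0.485,0,-1],[0.02,-0.01,0.485,0,-1]]}}

```text
clock: 20.62
position: [0.4761, 0.2714, 0.0882]
ee_rot: [0.706, 0.708, 0.001, 0.001]
ft_force: [0.2, -0.2, 6.5]
grip_width: 0.588
grasp_force: 45.8
```

Request:
{"fn": "carry_out", "kwargs": {"deltas": [[0,0,-0.2,0,-1],[0,0,-0.5,0,-1],[0,0,-0.8,0,-1],[-0.3,0,-0.8,0,-1],[-0.65,0,-0.8,0,-1],[-0.88,0,-0.8,0,-1]]}}

```text
clock: 21.38
position: [0.4757, 0.1363, 0.207]
ee_rot: [0.706, 0.708, -0.0, 0.001]
ft_force: [0.3, 0.3, -2.3]
grip_width: 0.589
grasp_force: 47.6
```

Request:
{"fn": "carry_out", "kwargs": {"deltas": [[-0.35,0,0,0,-1],[-0.7,0,0,0,-1],[-0.88,0,0,0,-1]]}}

```text
clock: 21.75
position: [0.4759, 0.0038, 0.207]
ee_rot: [0.707, 0.707, -0.0, 0.0]
ft_force: [0.1, 0.6, -3.2]
grip_width: 0.587
grasp_force: 47.5
```

Request:
{"fn": "carry_out", "kwargs": {"deltas": [[-0.35,0,0,0,-1],[-0.7,0,0,0,-1],[-0.88,0,0,0,-1]]}}

```text
clock: 22.12
position: [0.4762, -0.1281, 0.2069]
ee_rot: [0.707, 0.707, -0.0, 0.0]
ft_force: [-0.2, 1.0, -2.2]
grip_width: 0.58
grasp_force: 47.5
```

Request:
{"fn": "carry_out", "kwargs": {"deltas": [[-0.35,0,0,0,-1],[-0.7,0,0,0,-1],[-0.88,0,0,0,-1],[-0.88,0,0,0,-1],[-0.88,0,0,0,-1]]}}

```text
clock: 22.75
position: [0.4775, -0.2561, 0.2069]
ee_rot: [0.705, 0.709, 0.0, -0.0]
ft_force: [-0.3, 0.4, -2.6]
grip_width: 0.586
grasp_force: 47.5
```

Request:
{"fn": "carry_out", "kwargs": {"deltas": [[0,-0.02,0.3,0,-1],[0,-0.02,0.6,0,-1],[0,-0.02,0.76,0,-1],[0,-0.02,0.82,0,-1],[0,-0.02,0.82,0,-1],[0,-0.02,0.82,0,1],[0,-0.02,0.82,0,1],[0,-0.02,0.82,0,1],[0,-0.02,0.82,0,1],[0,-0.02,0.82,0,1],[0,-0.02,0.6,0,1],[0,-0.02,0.2,0,1],[0,-0.02,0,0,1]]}}

```text
clock: 24.38
position: [0.4752, -0.2573, 0.21]
ee_rot: [0.706, 0.709, 0.0, 0.002]
ft_force: [0.7, -0.1, -0.9]
grip_width: 1.001
grasp_force: 0.0
```

Request:
{"fn": "carry_out", "kwargs": {"deltas": [[0.4,0.05,0,0,1],[0.8,0.1,0,0,1],[0.88,0.13,0,0,1]]}}

```text
clock: 24.75
position: [0.4939, -0.1206, 0.2073]
ee_rot: [0.704, 0.711, 0.0, 0.0]
ft_force: [-0.7, -0.7, 0.8]
grip_width: 0.999
grasp_force: 0.0
```

Request:
{"fn": "carry_out", "kwargs": {"deltas": [[0.4,0.05,0,0,1],[0.8,0.1,0,0,1],[0.88,0.13,0,0,1],[0.88,0.13,0,0,1]]}}

```text
clock: 25.25
position: [0.5125, 0.007, 0.2067]
ee_rot: [0.705, 0.709, -0.0, -0.0]
ft_force: [0.2, 0.5, 0.1]
grip_width: 0.997
grasp_force: 0.0
```

```bash
python3 look.py t4.png; python3 - <<'E'
import cv2; i=cv2.imread('pics/t4.png'); cv2.imwrite('pics/t4c.png',cv2.resize(i[140:280,80:440],(800,311)))
E
```

```text
25.25 [0.5125 0.007  0.2067] [ 7.054e-01  7.088e-01 -1.000e-04 -0.000e+00]
blue 0.68 450 [ 0.5763 -0.2049  0.0254]
red 0.65 460 [ 0.5746 -0.3116  0.0258]
yellow 0.72 490 [ 0.4735 -0.2562  0.0254]
cup 0.89 111 0.043 [0.5478 0.2639 0.0259]
tile blue 815 [0.552  0.3329] [0.0684 0.0667] 85.2
tile red 873 [0.4761 0.269 ] [0.0689 0.0673] 85.7
tile yellow 820 [0.5406 0.1939] [0.068  0.0666] 85.4
```

View pics/t4c.png

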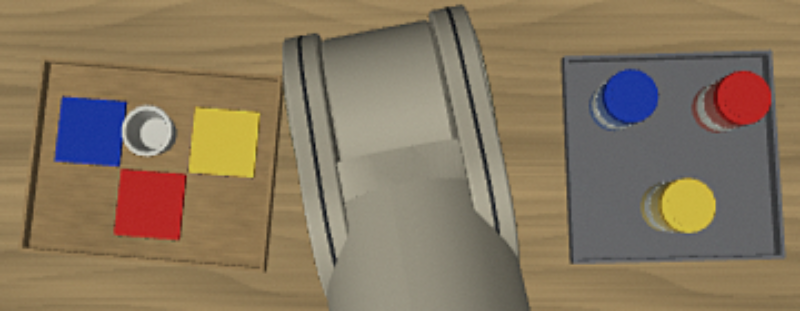

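Request:
{"fn": "carry_out", "kwargs": {"deltas": [[0.4,0.06,0,0,0.6],[0.8,0.12,0,0,0.6],[0.87,0.12,0.2,0,0.6]], "force": 30}}

```text
clock: 25.88
position: [0.5308, 0.142, 0.1785]
ee_rot: [0.704, 0.71, 0.002, 0.001]
ft_force: [0.1, -0.6, -0.7]
grip_width: 0.802
grasp_force: 0.0
```

Request:
{"fn": "carry_out", "kwargs": {"deltas": [[0.4,0.06,0.1,0,0.6],[0.8,0.12,0.3,0,0.6],[0.87,0.12,0.5,0,0.6],[0.87,0.12,0.6,0,0.6],[0.87,0.12,0.6,0,0.6],[0.87,0.12,0.6,0,0.6]]}}

```text
clock: 26.62
position: [0.5485, 0.2669, 0.0882]
ee_rot: [0.707, 0.708, 0.001, 0.001]
ft_force: [0.8, -0.0, 0.4]
grip_width: 0.798
grasp_force: 0.0
```

Request:
{"fn": "carry_out", "kwargs": {"deltas": [[-0.02,0,0.1,0,0.6],[-0.02,0,0.2,0,0.6],[-0.02,0,0.3,0,0.6],[-0.02,0,0.31,0,0.6],[-0.02,0,0.31,0,-1],[-0.02,0,0.31,0,-1],[-0.02,0,0.31,0,-1],[-0.02,0,0.31,0,-1],[-0.02,0,0.31,0,-1]]}}

```text
clock: 27.75
position: [0.5475, 0.2655, 0.0407]
ee_rot: [0.706, 0.709, 0.0, 0.0]
ft_force: [-0.5, 0.9, 4.1]
grip_width: 0.589
grasp_force: 31.5
```

Request:
{"fn": "carry_out", "kwargs": {"deltas": [[0,0,-0.2,0,-1],[0,0,-0.5,0,-1],[0,0,-0.75,0,-1],[-0.3,0.05,-0.75,0,-1],[-0.65,0.1,-0.75,0,-1],[-0.92,0.11,-0.75,0,-1]]}}

```text
clock: 28.5
position: [0.5646, 0.1244, 0.1525]
ee_rot: [0.706, 0.708, -0.0, 0.0]
ft_force: [0.1, 0.4, -0.4]
grip_width: 0.586
grasp_force: 31.6
```

Request:
{"fn": "carry_out", "kwargs": {"deltas": [[-0.35,0.05,0,0,-1],[-0.7,0.1,0,0,-1],[-0.92,0.11,0,0,-1],[-0.92,0.11,0,0,-1],[-0.92,0.11,0,0,-1]]}}

```text
clock: 29.12
position: [0.5812, -0.0098, 0.1527]
ee_rot: [0.706, 0.709, 0.0, -0.0]
ft_force: [-0.2, 0.6, -0.0]
grip_width: 0.589
grasp_force: 31.6
```

Request:
{"fn": "carry_out", "kwargs": {"deltas": [[-0.01,0,0.15,0,-1],[-0.01,0,0.3,0,-1],[-0.01,0,0.4,0,-1],[-0.01,0,0.43,0,-1],[-0.01,0,0.43,0,-1],[-0.01,0,0.43,0,-1]]}}

```text
clock: 29.88
position: [0.5819, -0.012, 0.0891]
ee_rot: [0.706, 0.709, 0.0, 0.001]
ft_force: [0.4, 1.2, -0.6]
grip_width: 0.592
grasp_force: 31.6
```

Request:
{"fn": "carry_out", "kwargs": {"deltas": [[0,0,0.012,0,-1],[0,0,0.012,0,-1],[0,0,0.012,0,1],[0,0,0.012,0,1],[0,0,0.012,0,1],[0,0,0.012,0,1],[0,0,0.012,0,1],[0,0,-0.1,0,1],[0,0,-0.4,0,1],[0,0,-0.75,0,1],[0,0,-0.75,0,1]], "force": 45}}

```text
clock: 31.25
position: [0.5837, -0.0116, 0.2064]
ee_rot: [0.706, 0.709, 0.003, 0.003]
ft_force: [1.9, 0.2, -0.4]
grip_width: 1.002
grasp_force: 0.0
```

Request:
{"fn": "carry_out", "kwargs": {"deltas": [[-0.4,0,0,0,1],[-0.8,0,0,0,1],[-1,0,0,0,1],[-1,0,0,0,1]]}}

```text
clock: 31.75
position: [0.5813, -0.1655, 0.2006]
ee_rot: [0.707, 0.707, -0.0, 0.0]
ft_force: [0.4, -0.1, 0.6]
grip_width: 0.996
grasp_force: 0.0
```

```bash
python3 look.py t5.png; python3 - <<'E'
import sys; sys.argv=['','x']
from h import *
p=camera('scene');P=pts(p); save(p,'s5.png')
for q in ['cup_mid','wheel_top']:
    r=outline_of(q,p)[0]; X=P[r['region']&(p['depth']>0)]; t=X[:,2].max()
    if q=='cup_mid': X=X[X[:,2]>.086]
    else: X=X[(X[:,2]>.045)&(X[:,2]<.056)]
    print(q,r['conf'],t,circ(X),len(X))
cv2.imwrite('pics/s5c.png',cv2.resize(p['img'][120:270,100:420][...,::-1],(800,375)))
E
```

```text
31.75 [ 0.5813 -0.1655  0.2006] [ 7.074e-01  7.068e-01 -5.000e-04  0.000e+00]
blue 0.52 0 
cup 0.79 144 0.089 [ 0.5804 -0.0127  0.0256]
tile blue 832 [0.552  0.3326] [0.0677 0.0668] 85.5
tile red 867 [0.476  0.2697] [0.0695 0.0673] 85.6
tile yellow 824 [0.5405 0.1937] [0.0672 0.0664] 85.2
cup_mid 0.92 0.09899374600861792 [ 0.5815 -0.0125  0.0267] 136
wheel_top 0.81 0.057367676397155835 [ 0.5864 -0.0137  0.067 ] 1007
```

View pics/s5c.png

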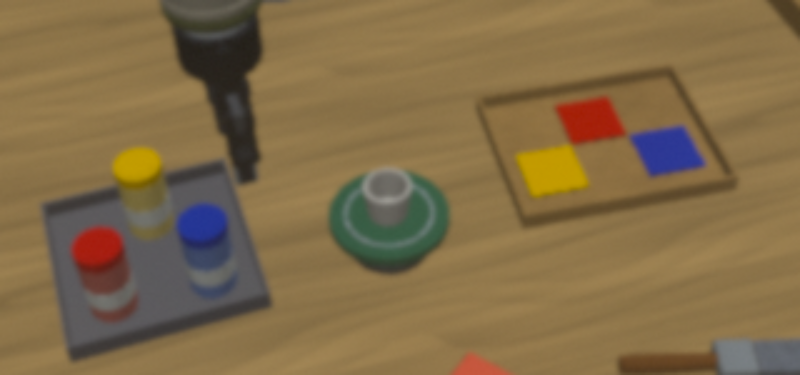

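Request:
{"fn": "carry_out", "kwargs": {"deltas": [[-0.265,-0.033,0,0,1],[-0.265,-0.033,0.15,0,1],[-0.265,-0.033,0.4,0,1],[-0.265,-0.033,0.6,0,1],[-0.265,-0.033,0.77,0,1],[-0.265,-0.033,0.77,0,1],[-0.265,-0.033,0.77,0,-1],[-0.265,-0.033,0.77,0,-1],[-0.265,-0.033,0.77,0,-1],[-0.265,-0.033,0.77,0,-1],[-0.265,-0.033,0.77,0,-1],[-0.265,-0.033,0.77,0,-1]]}}

```text
clock: 33.65
position: [0.578, -0.2021, 0.087]
ee_rot: [0.706, 0.708, 0.0, 0.001]
ft_force: [-2.1, -0.9, 6.2]
grip_width: 0.581
grasp_force: 46.0
```

Request:
{"fn": "carry_out", "kwargs": {"deltas": [[0,0,-0.2,0,-1],[0,0,-0.5,0,-1],[0,0,-0.8,0,-1],[0.2,0,-1,0,-1],[0.55,-0.04,-1,0,-1],[0.9,-0.08,-1,0,-1]]}}

```text
clock: 34.4
position: [0.5645, -0.0656, 0.2362]
ee_rot: [0.706, 0.708, 0.0, 0.001]
ft_force: [1.0, 0.2, -2.6]
grip_width: 0.576
grasp_force: 47.4
```

Request:
{"fn": "carry_out", "kwargs": {"deltas": [[0.35,-0.03,0,0,-1],[0.7,-0.07,0,0,-1],[0.9,-0.08,0,0,-1]]}}

```text
clock: 34.78
position: [0.5513, 0.0713, 0.236]
ee_rot: [0.705, 0.71, 0.0, 0.0]
ft_force: [0.9, -0.3, -2.2]
grip_width: 0.581
grasp_force: 47.3
```

Request:
{"fn": "carry_out", "kwargs": {"deltas": [[0.35,0,0,0,-1],[0.7,0,0,0,-1],[0.9,0,0,0,-1]]}}

```text
clock: 35.15
position: [0.5508, 0.2061, 0.2359]
ee_rot: [0.705, 0.71, 0.001, -0.0]
ft_force: [-0.5, -0.6, -2.2]
grip_width: 0.583
grasp_force: 47.3
```

Request:
{"fn": "carry_out", "kwargs": {"deltas": [[0.35,0,0.1,0,-1],[0.7,0,0.3,0,-1],[0.9,0,0.5,0,-1],[0.9,0,0.6,0,-1],[0.9,0,0.6,0,-1],[0.9,0,0.6,0,-1]]}}

```text
clock: 35.9
position: [0.5522, 0.3369, 0.1466]
ee_rot: [0.706, 0.708, 0.001, 0.001]
ft_force: [0.4, -0.5, -2.5]
grip_width: 0.581
grasp_force: 47.4
```

Now (0.5522, 0.3369); target (0.552, 0.3355), down to 0.0925.

Request:
{"fn": "carry_out", "kwargs": {"deltas": [[-0.01,0,0.12,0,-1],[-0.01,0,0.24,0,-1],[-0.01,0,0.32,0,-1],[-0.01,0,0.355,0,-1],[-0.01,0,0.355,0,-1],[-0.01,0,0.355,0,-1]]}}

```text
clock: 36.65
position: [0.5511, 0.3368, 0.0921]
ee_rot: [0.706, 0.709, 0.0, -0.0]
ft_force: [-1.1, 0.1, 0.6]
grip_width: 0.58
grasp_force: 47.5
```

Request:
{"fn": "carry_out", "kwargs": {"deltas": [[0,0,0,0,1],[0,0,0,0,1],[0,0,0,0,1],[0,0,0,0,1],[0,0,0,0,1],[0,0,-0.2,0,1],[0,0,-0.5,0,1],[0,0,-0.85,0,1],[-0.3,0,-0.85,0,1],[-0.65,0,-0.85,0,1],[-0.86,0,-0.85,0,1]]}}

```text
clock: 38.02
position: [0.552, 0.2045, 0.2196]
ee_rot: [0.707, 0.708, -0.0, 0.001]
ft_force: [0.1, 0.1, 0.4]
grip_width: 0.995
grasp_force: 0.0
```

Request:
{"fn": "carry_out", "kwargs": {"deltas": [[-0.35,0.03,0,0,1],[-0.7,0.07,0,0,1],[-0.86,0.07,0,0,1]]}}

```text
clock: 38.4
position: [0.563, 0.0746, 0.2195]
ee_rot: [0.707, 0.707, -0.0, 0.001]
ft_force: [0.1, 0.0, 0.5]
grip_width: 1.003
grasp_force: 0.0
```

Request:
{"fn": "carry_out", "kwargs": {"deltas": [[-0.35,0.03,0,0,1],[-0.7,0.07,0,0,1],[-0.86,0.07,0,0,1]]}}

```text
clock: 38.78
position: [0.5736, -0.0543, 0.2194]
ee_rot: [0.707, 0.707, -0.0, 0.0]
ft_force: [-0.5, 0.0, 0.3]
grip_width: 0.999
grasp_force: 0.0
```

Request:
{"fn": "carry_out", "kwargs": {"deltas": [[-0.35,0,0,0,1],[-0.7,0,0,0,1],[-0.86,0,0,0,1]]}}

```text
clock: 39.15
position: [0.5735, -0.1833, 0.2193]
ee_rot: [0.707, 0.707, -0.001, 0.0]
ft_force: [-0.3, 0.0, -0.0]
grip_width: 1.0
grasp_force: 0.0
```

Request:
{"fn": "carry_out", "kwargs": {"deltas": [[-0.35,0,0,0,1],[-0.7,0,0,0,1],[-0.86,0,0.1,0,1],[-0.86,0,0.3,0,1],[-0.86,0,0.4,0,1],[-0.86,0,0.4,0,1]]}}

```text
clock: 39.9
position: [0.5743, -0.3072, 0.1585]
ee_rot: [0.705, 0.709, -0.0, -0.001]
ft_force: [0.4, -0.2, 1.0]
grip_width: 1.003
grasp_force: 0.0
```

```bash
python3 look.py t6.png
```

```text
39.9 [ 0.5743 -0.3072  0.1585] [ 7.052e-01  7.090e-01 -1.000e-04 -1.100e-03]
blue 0.79 467 [0.5491 0.3312 0.026 ]
red 0.59 434 [ 0.5743 -0.3098  0.0251]
yellow 0.62 475 [ 0.4738 -0.2566  0.0257]
cup 0.9 139 0.088 [ 0.5806 -0.0127  0.0256]
tile blue 314 [0.5521 0.3416] [0.0858 0.0665] 85.8
tile red 874 [0.4764 0.2692] [0.0685 0.0668] 85.3
tile yellow 815 [0.5405 0.1937] [0.0674 0.0664] 85.3
```

Request:
{"fn": "carry_out", "kwargs": {"deltas": [[-0.02,0,0.15,0,1],[-0.02,0,0.35,0,1],[-0.02,0,0.48,0,1],[-0.02,0,0.48,0,1],[-0.02,0,0.48,0,-1],[-0.02,0,0.48,0,-1],[-0.02,0,0.48,0,-1],[-0.02,0,0.48,0,-1],[-0.02,0,0.48,0,-1],[-0.02,0,0.48,0,-1]]}}

```text
clock: 41.4
position: [0.5754, -0.3117, 0.0891]
ee_rot: [0.706, 0.708, 0.0, 0.001]
ft_force: [-0.9, -0.2, 6.9]
grip_width: 0.582
grasp_force: 46.0
```

Request:
{"fn": "carry_out", "kwargs": {"deltas": [[0,0,-0.2,0,-1],[0,0,-0.5,0,-1],[0,0,-0.8,0,-1],[0.2,-0.04,-1,0,-1],[0.55,-0.1,-1,0,-1],[0.97,-0.16,-1,0,-1]]}}

```text
clock: 42.15
position: [0.5498, -0.1663, 0.2379]
ee_rot: [0.706, 0.708, 0.0, 0.0]
ft_force: [1.3, 0.9, -1.8]
grip_width: 0.577
grasp_force: 47.5
```

Request:
{"fn": "carry_out", "kwargs": {"deltas": [[0.35,-0.06,0,0,-1],[0.7,-0.12,0,0,-1],[0.97,-0.16,0,0,-1]]}}

```text
clock: 42.52
position: [0.5249, -0.0193, 0.2379]
ee_rot: [0.705, 0.709, -0.0, 0.0]
ft_force: [0.9, 0.4, -2.8]
grip_width: 0.579
grasp_force: 47.5
```

Request:
{"fn": "carry_out", "kwargs": {"deltas": [[0.35,-0.06,0,0,-1],[0.7,-0.12,0,0,-1],[0.97,-0.16,0,0,-1]]}}

```text
clock: 42.9
position: [0.5002, 0.126, 0.2379]
ee_rot: [0.705, 0.709, 0.0, 0.0]
ft_force: [0.6, -0.3, -2.4]
grip_width: 0.58
grasp_force: 47.5
```

Request:
{"fn": "carry_out", "kwargs": {"deltas": [[0.35,-0.06,0.1,0,-1],[0.7,-0.12,0.3,0,-1],[0.97,-0.16,0.5,0,-1],[0.97,-0.16,0.6,0,-1],[0.97,-0.16,0.6,0,-1],[0.97,-0.16,0.6,0,-1]]}}

```text
clock: 43.65
position: [0.4774, 0.2681, 0.1484]
ee_rot: [0.706, 0.708, 0.0, 0.001]
ft_force: [0.7, 0.1, -1.8]
grip_width: 0.583
grasp_force: 47.5
```

Request:
{"fn": "carry_out", "kwargs": {"deltas": [[0.008,-0.008,0.12,0,-1],[0.008,-0.008,0.24,0,-1],[0.008,-0.008,0.32,0,-1],[0.008,-0.008,0.357,0,-1],[0.008,-0.008,0.357,0,-1],[0.008,-0.008,0.357,0,-1]]}}

```text
clock: 44.4
position: [0.4754, 0.2706, 0.0941]
ee_rot: [0.706, 0.709, 0.0, -0.0]
ft_force: [-0.0, -0.3, 0.6]
grip_width: 0.581
grasp_force: 47.7
```

Request:
{"fn": "carry_out", "kwargs": {"deltas": [[0,0,0,0,1],[0,0,0,0,1],[0,0,0,0,1],[0,0,0,0,1],[0,0,0,0,1],[0,0,-0.2,0,1],[0,0,-0.5,0,1],[0,0,-0.85,0,1],[-0.3,0,-0.85,0,1],[-0.65,0,-0.85,0,1],[-0.88,0,-0.85,0,1]]}}

```text
clock: 45.78
position: [0.4758, 0.1358, 0.2215]
ee_rot: [0.706, 0.708, -0.0, 0.0]
ft_force: [1.2, 0.1, 0.7]
grip_width: 1.002
grasp_force: 0.0
```

Request:
{"fn": "carry_out", "kwargs": {"deltas": [[-0.35,0,0,0,1],[-0.7,0,0,0,1],[-0.88,0,0,0,1]]}}

```text
clock: 46.15
position: [0.4761, 0.0032, 0.2215]
ee_rot: [0.707, 0.707, -0.0, 0.0]
ft_force: [-0.4, 0.5, 0.2]
grip_width: 1.0
grasp_force: 0.0
```

Request:
{"fn": "carry_out", "kwargs": {"deltas": [[-0.35,0,0,0,1],[-0.7,0,0,0,1],[-0.88,0,0,0,1]]}}

```text
clock: 46.52
position: [0.4764, -0.1288, 0.2214]
ee_rot: [0.707, 0.707, -0.0, 0.0]
ft_force: [1.4, -0.1, -0.4]
grip_width: 1.001
grasp_force: 0.0
```

Request:
{"fn": "carry_out", "kwargs": {"deltas": [[-0.35,0,0,0,1],[-0.7,0,0,0,1],[-0.88,0,0.1,0,1],[-0.88,0,0.3,0,1],[-0.88,0,0.4,0,1],[-0.88,0,0.4,0,1]]}}

```text
clock: 47.28
position: [0.4771, -0.257, 0.1609]
ee_rot: [0.705, 0.709, -0.0, -0.001]
ft_force: [0.3, -0.0, 0.1]
grip_width: 0.999
grasp_force: 0.0
```

```bash
python3 look.py t7.png
```

```text
47.275 [ 0.4771 -0.257   0.1609] [ 7.054e-01  7.088e-01 -1.000e-04 -8.000e-04]
blue 0.92 480 [0.5479 0.3317 0.026 ]
red 0.98 491 [0.4746 0.27   0.0258]
yellow 0.68 386 [ 0.4735 -0.2565  0.0256]
cup 0.56 110 0.089 [ 0.5809 -0.0123  0.0246]
tile blue 312 [0.5517 0.333 ] [0.0679 0.0664] 85.7
tile red 372 [0.476  0.2687] [0.0679 0.0676] 85.0
tile yellow 815 [0.5405 0.1934] [0.0671 0.0665] 85.2
```

Red sits well on its tile. Now yellow.

Request:
{"fn": "carry_out", "kwargs": {"deltas": [[0.01,-0.02,0.15,0,1],[0.01,-0.02,0.35,0,1],[0.01,-0.02,0.49,0,1],[0.01,-0.02,0.49,0,1],[0.01,-0.02,0.49,0,-1],[0.01,-0.02,0.49,0,-1],[0.01,-0.02,0.49,0,-1],[0.01,-0.02,0.49,0,-1],[0.01,-0.02,0.49,0,-1],[0.01,-0.02,0.49,0,-1]]}}

```text
clock: 48.78
position: [0.4751, -0.2566, 0.0895]
ee_rot: [0.706, 0.708, 0.0, 0.001]
ft_force: [-1.3, 1.4, 5.7]
grip_width: 0.587
grasp_force: 45.8
```

Request:
{"fn": "carry_out", "kwargs": {"deltas": [[0,0,-0.2,0,-1],[0,0,-0.5,0,-1],[0,0,-0.8,0,-1],[0.2,0,-1,0,-1],[0.55,0.05,-1,0,-1],[0.95,0.1,-1,0,-1],[1,0.15,-1,0,-1]]}}

```text
clock: 49.65
position: [0.4967, -0.1013, 0.239]
ee_rot: [0.703, 0.711, 0.0, 0.001]
ft_force: [1.1, -0.9, -1.2]
grip_width: 0.584
grasp_force: 47.5
```

Request:
{"fn": "carry_out", "kwargs": {"deltas": [[0.35,0.05,0,0,-1],[0.7,0.1,0,0,-1],[1,0.15,0,0,-1]]}}

```text
clock: 50.02
position: [0.5184, 0.0453, 0.2385]
ee_rot: [0.706, 0.708, 0.0, 0.0]
ft_force: [1.5, -0.5, -1.6]
grip_width: 0.579
grasp_force: 47.5
```

Request:
{"fn": "carry_out", "kwargs": {"deltas": [[0.35,0.05,0.1,0,-1],[0.7,0.1,0.3,0,-1],[1,0.15,0.5,0,-1],[1,0.15,0.6,0,-1],[1,0.15,0.6,0,-1],[1,0.15,0.6,0,-1]]}}

```text
clock: 50.78
position: [0.541, 0.1925, 0.1489]
ee_rot: [0.707, 0.708, 0.0, 0.001]
ft_force: [0.2, 0.1, -1.9]
grip_width: 0.579
grasp_force: 47.6
```

Request:
{"fn": "carry_out", "kwargs": {"deltas": [[0,0,0.12,0,-1],[0,0,0.24,0,-1],[0,0,0.32,0,-1],[0,0,0.357,0,-1],[0,0,0.357,0,-1],[0,0,0.357,0,-1]]}}

```text
clock: 51.52
position: [0.5401, 0.1944, 0.0946]
ee_rot: [0.706, 0.709, 0.0, -0.0]
ft_force: [-1.5, 0.0, 1.4]
grip_width: 0.58
grasp_force: 47.9
```

Request:
{"fn": "carry_out", "kwargs": {"deltas": [[0,0,0,0,1],[0,0,0,0,1],[0,0,0,0,1],[0,0,0,0,1],[0,0,0,0,1],[0,0,-0.2,0,1],[0,0,-0.5,0,1],[0,0,-0.85,0,1],[-0.3,0,-0.95,0,1],[-0.65,0,-0.95,0,1],[-0.88,0,-0.95,0,1]]}}

```text
clock: 52.9
position: [0.5407, 0.0593, 0.2371]
ee_rot: [0.706, 0.708, -0.0, 0.001]
ft_force: [0.8, 0.2, -1.3]
grip_width: 0.999
grasp_force: 0.0
```

Request:
{"fn": "carry_out", "kwargs": {"deltas": [[-0.35,-0.1,0,0,1],[-0.7,-0.3,0,0,1],[-0.95,-0.4,0,0,1]]}}

```text
clock: 53.28
position: [0.4798, -0.0832, 0.237]
ee_rot: [0.706, 0.708, -0.0, 0.0]
ft_force: [0.7, 0.4, -0.4]
grip_width: 1.002
grasp_force: 0.0
```

Request:
{"fn": "carry_out", "kwargs": {"deltas": [[-0.35,0,0,0,1],[-0.7,0,0,0,1],[-1,0,0,0,1],[-1,0,0,0,1],[-1,0,0,0,1],[-1,0,0,0,1]]}}

```text
clock: 54.02
position: [0.4821, -0.2293, 0.2371]
ee_rot: [0.705, 0.709, 0.0, 0.0]
ft_force: [-1.1, 0.3, 0.3]
grip_width: 0.998
grasp_force: 0.0
```

```bash
python3 look.py t8.png; python3 - <<'E'
from h import *
p=camera('scene'); cv2.imwrite('pics/s8c.png',cv2.resize(p['img'][100:260,180:420][...,::-1],(780,520)))
o=manip.get_obs(); print(o['clock'],np.abs(o['joint_velocities']).max())
E
```

```text
54.025 [ 0.4821 -0.2293  0.2371] [7.050e-01 7.092e-01 1.000e-04 1.000e-04]
blue 0.9 487 [0.5491 0.3311 0.0259]
red 0.79 489 [0.4741 0.27   0.0255]
yellow 0.84 464 [0.538  0.1939 0.0258]
cup 0.7 119 0.089 [ 0.5802 -0.0135  0.0251]
tile blue 308 [0.5517 0.3324] [0.0666 0.0663] 85.2
tile red 373 [0.476  0.2682] [0.0679 0.0672] 85.7
tile yellow 297 [0.5404 0.194 ] [0.0674 0.0661] 85.3
54.325 0.0030398380442676937
```

View pics/s8c.png

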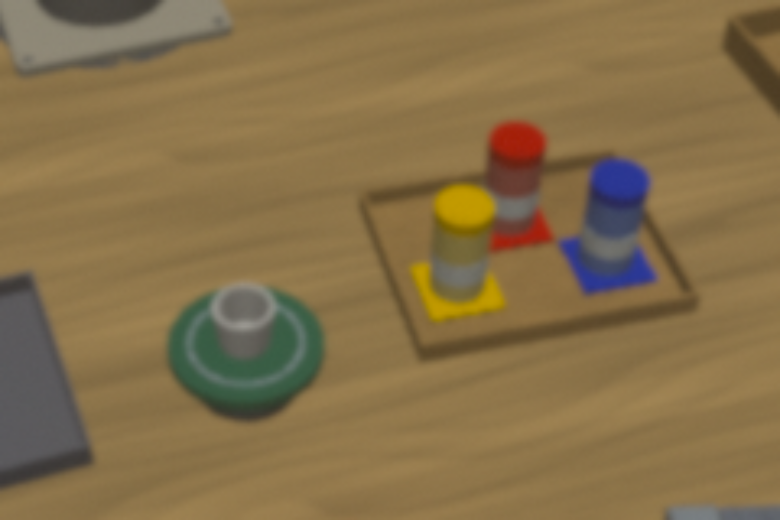

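All three jars stand on their own tiles, about 2–3 mm off centre. The cup is upright in the middle of the wheel, and the arm is clear of everything.

```bash
python3 -c "
from workcell import ticket
print(ticket.hand_in())"
```

```text
the job is handed in; nothing more can be done
None
```

The job is handed in with no verdict returned: the last images show the cup upright at the wheel's centre, each jar about 2–3 mm off the centre of its own-colour tile, everything released and the arm clear, at about 54 s of the 144 s limit.

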